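# Shim up a sagging laser head and hold the wedge

### The job

The laser head's plate has sagged onto its two rest posts. Take the tapered shim (not the flat one), slide it thin end first, flat along the bench, between the posts and under the round bar at the front of the plate, and push it in until the head just lifts off the posts and the bar stands about 3 mm higher than before. Finish while still gripping the shim there, flat on the bench with the head's weight on it; do not touch the head or its mount with the gripper, never jack the head up by as much as a centimetre, and leave everything else where it is.

Things in the scene. Friction and masses are not known exactly. Their poses are not given: they have to be found in the camera images.
- wedge: tapered shim, bare aluminium, 0.22 kg: 140 mm long (x), 40 wide (y), flat underside; top slopes evenly from 24 mm high at x = -70 mm to 3 mm at the thin end, x = +70. Origin: centre of underside, x towards the thin end, z up. Upright tab on the thick end, centred at x = -52: 32 mm along x, 14 thick along y, top 62 mm above the underside. Starts flat on the bench beside the flat shim
- wedge_tip (a point): middle of the thin end's lower edge: x = +70 mm, z = 0 of the tapered shim
- wedge_tab (a point): on the tapered shim's tab, 45 mm above the underside: pinch it here across its 14 mm thickness (fingers closing along the shim's y)
- mount: fixed mount of the head. Origin on the bench straight below the middle of the head's front bar; x: the level way the shim is pushed in (from bar to rear hinge), y along the bar, z up. Two rest posts, 10 mm thick (feet 18 mm), 24 high, at x = 20, y = +-38 mm: the shim goes between them. Hinge axis at x = 220, 24 mm up, block from x = 210. Free bench at x < 0
- head: blue laser head (165 x 84 mm, top 120 mm above the bench, front face at x = 55 mm of the mount, with a black aperture 12 mm farther out) on an 8 mm aluminium plate, 90 wide, underside 24 mm above the bench, reaching to x = -12 mm of the mount. Level on the posts at rest; turns upwards about the rear hinge, no spring; weighs some 3 to 5 N on the bar. Origin on the hinge axis
- bar_under (a point): lowest line, at mid length, of the round steel bar (12 mm in diameter, 90 mm long, along the mount's y) under the front edge of the head's plate: 12 mm above the bench at rest, higher as the head lifts
- flat_shim: flat shim with the same tab as the wedge but no taper: a bar 140 x 40 mm, 10 mm thick all along, tab top 62 mm above the bench; origin at the centre of its underside. Not for this job; it may lie in either of the two shim places
- driver: screwdriver, 180 mm long, black handle, lying on the bench; bystander
- post: optical post, 13 mm in diameter and 93 mm high, on a 48 mm round foot; bystander
- lens_cap: black disc, 52 mm across, 12 mm high; bystander
- lens_tube: short black tube, 32 mm across, 25 mm high, standing; bystander
- screw_jar: small clear jar with black lid, 40 mm across, 45 mm high; bystander
- detector: black detector cube, about 40 x 45 x 50 mm; bystander
There are look-alikes about, which are no part of the job. What is shaped like the wedge but pink or turquoise is not meant.

How it is judged:
By the outcome, as a careful person would: the job done as asked, in the order asked, and still so for the second after the job is handed in, while the arm keeps its last pose, push and grip.
It also fails if it takes over 48 s, if anything falls off the work surface, if the arm or the gripper's body presses on something with over 40 N, if the wrist force passes 120 N, or if a joint passes its speed limit or range.

### The arm

A 6-joint arm with a two-finger parallel gripper is mounted at the origin on the work surface. World frame = base frame: x ahead of the robot, y to its left, z up, the work surface at z = 0. Lengths are in mm, angles in rad, forces in N, time in s.
With the tool pointing down it reaches from about 275 to 875 mm from the base axis. Payload 12.5 kg.
Tool frame: the origin (TCP) lies at the very end of the fingers, on their centre line; the grasp point (between the pads) lies 19 mm behind it; x points along the fingers, y is the direction in which the jaws open and shut, and the axes are right-handed (so a half turn about x gives the same grasp; the last joint's range is limited). The gripper opens to 85 mm and grips with 20 to 120 N. Pads are 22 mm wide; open, the fingers measure 114 mm over their backs; the gripper's body (76 mm by 85 mm) begins 54 mm behind the grasp point. The pads swing forward as they close: fully open they stand 13 mm farther back than shut.
Start: joints at [-1.383, 0.351, 1.652, -0, 1.139, -0.085], TCP at [148.206, -529.641, 201.89] pointing down, gripper open.
Joint ranges: [-2.75, 2.75], [-0.79, 2.1], [0.01, 2.65], [-1.57, 4.71], [0.07, 3.14], [-2.87, 2.87]. Speed limits (rad/s): [2.22, 2.22, 2.79, 3.14, 3.14, 3.14].

### API

Orientations are given as a 3x3 rotation matrix whose columns are the frame's x, y, z axes.
In Python, from rig import r gives the robot as it stands. The module is installed in compiled form; this text tells all that it offers. Calls block until the motion is done:
- r.move_ptp(position, orientation): joint-space move of the TCP to a pose.
- r.movel(position, frame=None, max_speed=150): straight line of the TCP; frame=None keeps the orientation; max_speed is the mean speed in mm/s.
- r.set_joints(angles): joint-space move.
- r.gripper_open() and r.clamp(): open the fingers fully, or close them until they stop; the grip force is fixed at half the most.
- r.dwell(seconds).
- r.ik(position, orientation): joint angles nearest the present ones, or None.
- r.get_state(): the state.
- r.capture(name): name is "scene" or "top" or "wrist"; returns the picture (480x640x3 uint8, red, green, blue); there is no depth.
- r.camera_info(name): a dict with "fx", "fy", "cx", "cy" (pixels), "rvec" (rotation vector, rad) and "tvec" (3), from world to camera coordinates, as OpenCV has them; the wrist camera has in their place "hand_eye" (4x4, takes a point from camera to tool coordinates, whose origin is the TCP and whose axes are the tool frame's). Camera axes: x right, y down, z forward; pixel columns grow to the right and rows downward; lengths in mm; the calibration is good to about 2 mm. A picture is of the moment at which its call begins: read the wrist's pose just before it. camera_info takes no time and is no camera call.
A pose or a line that the arm cannot do raises r.IKError and nothing moves.
- r.sign_off(): hands the job in, once; it reports no verdict.
The state is a dict: "t": time; "joint_pos": joint angles; "dq": joint speeds; "joint_torque": joint torques, N m; "tcp_pos": TCP position; "tcp_rot": TCP orientation; "force": force on the tool from outside, world axes, zero at the start; "torque": the same for the moment, N m; "opening": finger opening in mm.
Only numpy, scipy, OpenCV 4.12 (cv2) and the standard library are available. Lean on these libraries where they do the work, as an engineer would, in place of code of your own. Each camera call takes 0.05 s, during which the arm holds its last target. There are 200 camera calls.

## Working session

There is one attempt and no reset: what is moved stays moved. The work goes in short steps, each a Python script; the robot and the scene stay as the last script left them, time stands still between calls to the robot, and variables do not carry over. Pictures are saved under pics/ and viewed, about 8 in all and at most 12, crops included, and the job is handed in when it is done.

```bash
mkdir -p pics; cat > h.py <<'E'
import numpy as np, cv2
from rig import r
def save(n,img): cv2.imwrite('pics/'+n+'.png',img[:,:,::-1])
def cam(n,st=None):
    c=r.camera_info(n)
    if 'hand_eye' in c:
        H=np.array(c['hand_eye']);R=np.array(st['tcp_rot']);p=np.array(st['tcp_pos'])
        Rwc=R@H[:3,:3];o=R@H[:3,3]+p
    else:
        Rc=cv2.Rodrigues(np.array(c['rvec'],float))[0];Rwc=Rc.T;o=-Rc.T@np.array(c['tvec'],float).ravel()
    return c,Rwc,o
def px2w(C,uv,z):
    c,R,o=C;uv=np.atleast_2d(np.array(uv,float))
    d=np.c_[(uv[:,0]-c['cx'])/c['fx'],(uv[:,1]-c['cy'])/c['fy'],np.ones(len(uv))]@R.T
    return o+d*((z-o[2])/d[:,2])[:,None]
def w2px(C,P):
    c,R,o=C;q=(np.atleast_2d(np.array(P,float))-o)@R
    return np.c_[q[:,0]/q[:,2]*c['fx']+c['cx'],q[:,1]/q[:,2]*c['fy']+c['cy']]
E
python3 - <<'E'
from h import *
for n in('scene','top'):
    save(n,r.capture(n)); c,R,o=cam(n); print(n,c['fx'],o.round(),R[:,2].round(2))
print(r.get_state()['t'],r.camera_info('wrist'))
E
```

```text
scene 550.4182867903247 [1310. -498.  827.] [-0.67  0.37 -0.64]
top 564.5515734951566 [ 372.  -56. 1434.] [ 0.08  0.   -1.  ]
0.1 {'fx': 378.73011709247123, 'fy': 378.73011709247123, 'cx': 320.61120531474984, 'cy': 247.94014002121042, 'hand_eye': array([[ 1.42919159e-04, -2.66141549e-01,  9.63933948e-01,
        -1.72100363e+02],
       [ 9.99999929e-01,  3.74559760e-04, -4.48508268e-05,
         2.31085619e-01],
       [-3.49114200e-04,  9.63933886e-01,  2.66141583e-01,
        -6.68614255e+01],
       [ 0.00000000e+00,  0.00000000e+00,  0.00000000e+00,
         1.00000000e+00]])}
```

View pics/top.png

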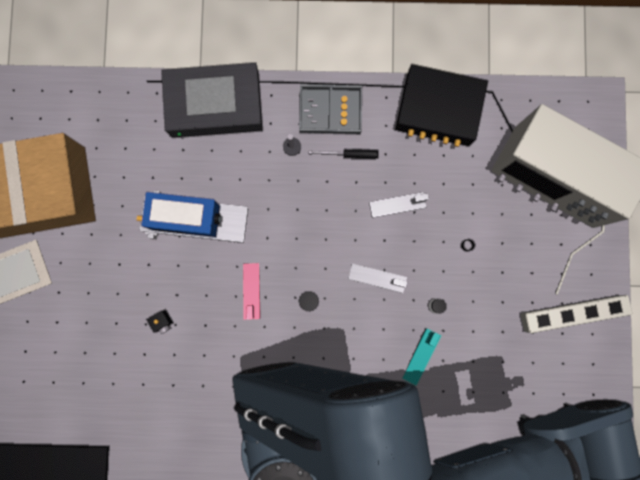

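View pics/scene.png

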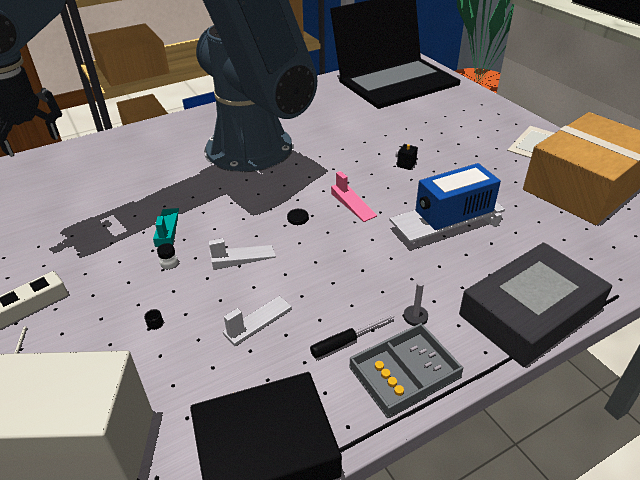

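Two bare-aluminium candidates: A at top (398,205) / scene (258,320), and B at top (378,278) / scene (243,253). The pink and turquoise ones are excluded by colour. I'll enlarge both to find the tapered one, plus the head.

```bash
python3 - <<'E'
from h import *
s=cv2.imread('pics/scene.png');t=cv2.imread('pics/top.png')
a=cv2.resize(s[230:350,200:310],None,fx=4.5,fy=4.5,interpolation=cv2.INTER_CUBIC)[:540]
b=cv2.resize(t[185:300,340:440],None,fx=2.6,fy=2.6,interpolation=cv2.INTER_CUBIC)
c=cv2.resize(t[185:250,135:255],None,fx=2.4,fy=2.4,interpolation=cv2.INTER_CUBIC)
im=np.zeros((540,800,3),np.uint8);im[:,:495]=a[:,:495];im[:b.shape[0],500:500+b.shape[1]]=b;im[320:320+c.shape[0],500:500+c.shape[1]]=c
cv2.imwrite('pics/crop1.png',im)
C=cam('top')
for n,uv,z in [('plate front',[(247,205),(245,242)],32),('A',[(371,217),(370,202),(428,194),(428,206)],0),('B',[(349,275),(351,264),(407,280),(404,292)],0)]: print(n,px2w(C,uv,z).round())
E
```

```text
plate front [[602. 125.  32.]
 [508. 127.  32.]]
A [[ 583. -189.    0.]
 [ 621. -186.    0.]
 [ 645. -335.    0.]
 [ 614. -335.    0.]]
B [[ 433. -135.    0.]
 [ 461. -140.    0.]
 [ 423. -283.    0.]
 [ 393. -275.    0.]]
```

View pics/crop1.png

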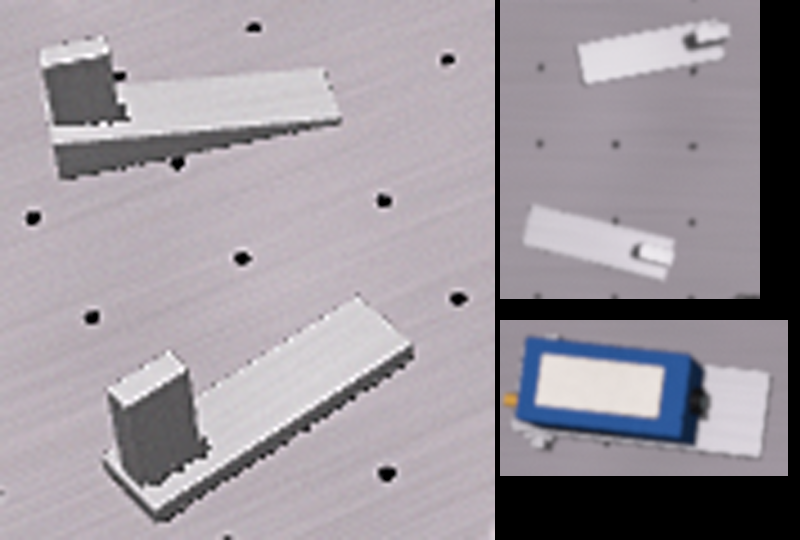

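B is the tapered one: its side face narrows away from the tab (crop, 60,180 → 340,120). A has constant thickness. Next I'll take close looks at B and the head with the wrist camera.

```bash
cat >> h.py <<'E'
def frame(a):  # tool down, tool z along heading a
    d=np.array([np.cos(a),np.sin(a),0]);x=np.array([0,0,-1.]);return np.c_[x,np.cross(d,x),d]
def wrist(n):
    st=r.get_state();im=r.capture('wrist');save(n,im);C=cam('wrist',st)
    np.savez('pics/'+n+'.npz',im=im,R=st['tcp_rot'],p=st['tcp_pos']);return im,C
E
python3 - <<'E'
from h import *
aw=np.arctan2(141,39); am=np.arctan2(94,-2)+0 
print(aw,r.ik([417,-250,26],frame(aw)))
am=1.53
print(r.ik([555,80,26],frame(np.pi/2)))
r.move_ptp([425,-215,170],frame(aw)); wrist('w1')
r.move_ptp([550,-20,130],frame(np.pi/2)); wrist('m1')
print(r.get_state()['t'],r.get_state()['joint_pos'])
a,b=[cv2.imread(f'pics/{n}.png') for n in('w1','m1')]
cv2.imwrite('pics/wm.png',np.vstack([cv2.resize(i,(400,300)) for i in(a,b)]))
E
```

```text
1.3009471708564273 [-6.35853119e-01  5.08692351e-01  1.94468415e+00 -4.44089210e-16
  6.88216157e-01  2.77558869e+00]
NoneTraceback (most recent call last):
  File "<stdin>", line 7, in <module>
rig.IKError: the arm cannot take that pose within its joint ranges
```

```bash
python3 - <<'E'
from h import *
aw=np.arctan2(141,39)-np.pi
print(r.ik([555,80,26],frame(-np.pi/2)))
r.move_ptp([425,-215,170],frame(aw)); wrist('w1')
r.move_ptp([550,70,180],frame(-np.pi/2)); wrist('m1')
print(r.get_state()['t'],r.get_state()['joint_pos'])
a,b=[cv2.imread(f'pics/{n}.png') for n in('w1','m1')]
cv2.imwrite('pics/wm.png',np.vstack([cv2.resize(i,(400,300)) for i in(a,b)]))
E
```

```text
[ 6.01360404e-02  6.07564286e-01  1.74913838e+00 -4.44089210e-16
  7.84889986e-01  6.01360404e-02]
6.575 [ 4.05856897e-02  3.82076782e-01  1.66420407e+00 -1.97058441e-04
  1.09548251e+00  4.22911510e-02]
```

View pics/wm.png

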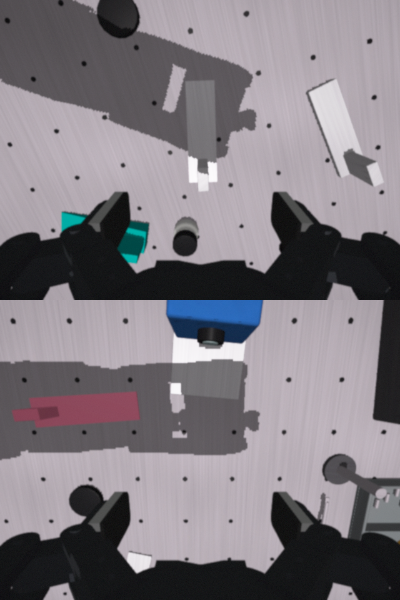

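Top half (w1): tapered shim at about (200,130), thin end at row 80, tab at (203,175). Bottom half (m1): plate front edge around row 395, columns 172–240, with a bit of arm shadow over both. I'll enlarge both for edge picking.

```bash
python3 - <<'E'
from h import *
a,b=[cv2.imread(f'pics/{n}.png') for n in('w1','m1')]
A=a[115:315,280:380];B=b[40:190,260:400]   # scale 640/400=1.6
A=cv2.resize(A,None,fx=3,fy=3,interpolation=cv2.INTER_CUBIC);B=cv2.resize(B,None,fx=3.5,fy=3.5,interpolation=cv2.INTER_CUBIC)
im=np.zeros((600,800,3),np.uint8);im[:600,:300]=A;im[:525,305:795]=B
for v in range(0,600,60): cv2.putText(im,str(115+v//3),(0,v+10),0,.35,(0,0,255));cv2.putText(im,str(280+v//3),(min(v,260),598),0,.35,(0,0,255)) if v<300 else 0
for v in range(0,525,70): cv2.putText(im,str(40+int(v/3.5)),(305,v+10),0,.35,(0,0,255));cv2.putText(im,str(260+int(v/3.5)),(305+v,540),0,.35,(0,0,255))
cv2.imwrite('pics/crop2.png',im)
E
```

```text
(no output)
```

View pics/crop2.png

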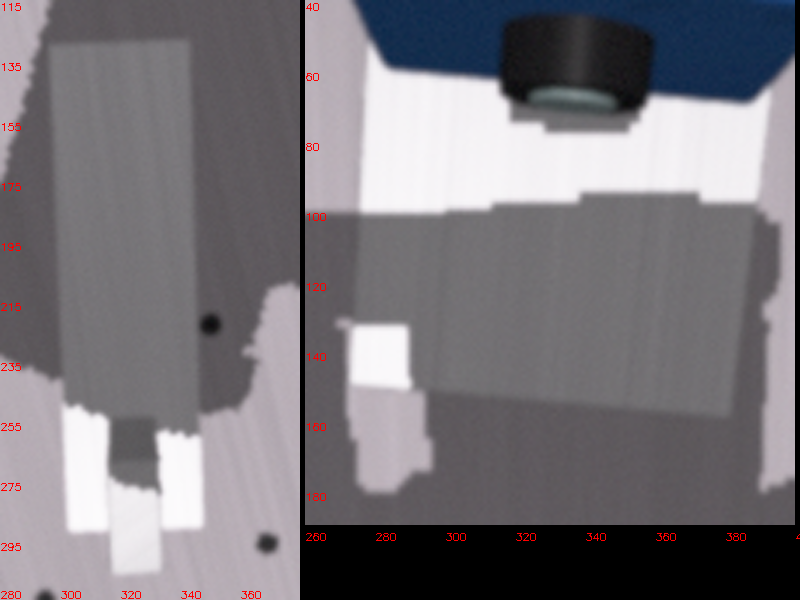

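```bash
cat > m.py <<'E'
from h import *
def C(n):
    d=np.load(f'pics/{n}.npz');return cam('wrist',dict(tcp_rot=d['R'],tcp_pos=d['p']))
W=C('w1');M=C('m1')
E
python3 - <<'E'
from m import *
t=px2w(W,[(296.5,129),(343,128)],3);k=px2w(W,[(302,292),(347.7,290.5)],24);tb=px2w(W,[(317,306),(333.5,305)],62)
L=np.linalg.norm
tm,km,bm=t.mean(0),k.mean(0),tb.mean(0)
print(tm,km,bm,'widths',L(t[0]-t[1]),L(k[0]-k[1]),L(tb[0]-tb[1]),'len',L((tm-km)[:2]),L((tm-bm)[:2]))
for u in(tm-km,tm-bm):print(np.arctan2(u[1],u[0]))
p=px2w(M,[(272,150.5),(381.3,158.8)],32);s=px2w(M,[(277.7,54.3),(392.9,67)],32)
f=p.mean(0);print(p,s,'w',L(p[0]-p[1]),f)
q=p[1]-p[0];print('normal heading',np.arctan2(q[0],-q[1]),np.arctan2(-q[0],q[1]))
for i in(0,1):
  u=s[i]-p[i];print('side',np.arctan2(u[1],u[0]))
T=cam('top');print(w2px(T,[tm,km,bm,p[0],p[1]]).round(1))
E
```

```text
[ 445.07207763 -138.32181739    3.        ] [ 411.97205028 -274.94908246   24.        ] [ 412.70933726 -271.94494179   62.        ] widths 39.742977396351044 41.13949929967635 13.239700685794386 len 140.5795908798262 137.48631327423507
1.333110649300624
1.333177721976319
[[509.7141232  130.44496531  32.        ]
 [599.45002244 123.76341626  32.        ]] [[516.59069925 202.01845126  32.        ]
 [605.52811898 193.00954235  32.        ]] w 89.9843025843401 [554.58207282 127.10419078  32.        ]
normal heading 1.4964755415718414 -1.645117112017952
side 1.4750131806403977
side 1.4832454544566414
[[350.3 270.2]
 [405.4 284.2]
 [406.6 283.5]
 [243.7 241.4]
 [247.5 205.9]]
```

```bash
cat >> m.py <<'E'
aw=1.333;ow=np.array([428.5,-206.6]);am=1.488;om=np.array([555.6,139.1])
dw=np.array([np.cos(aw),np.sin(aw)]);dm=np.array([np.cos(am),np.sin(am)])
def tcp(xw,z): return [*(om+dm*(xw-52)),z]   # shim origin at mount x = xw
def pr(): s=r.get_state();print(round(s['t'],2),np.round(s['tcp_pos'],1),'F',np.round(s['force'],1),'open',round(s['opening'],1))
E
python3 - <<'E'
from m import *
F=frame(aw-np.pi);g=ow-52*dw
r.move_ptp([*g,110],F);pr()
r.movel([*g,27],max_speed=120);pr()
r.clamp();pr()
r.movel([*g,60],max_speed=100);pr()
P=tcp(-125,60)
r.movel(P,frame(am-np.pi),max_speed=150);pr()
r.movel(tcp(-125,29),max_speed=60);pr()
wrist('g1')
im=cv2.imread('pics/g1.png');print(im.shape)
E
```

```text
7.92 [ 416.8 -256.8  110.2] F [ 1.1  0.7 -0.2] open 85.2
8.77 [ 416.7 -257.3   27.5] F [ 0.2  0.4 -0. ] open 85.3
9.43 [ 416.5 -257.3   27.3] F [1.4 0.1 4.8] open 11.3
9.91 [ 416.1 -257.    59.8] F [ 0.2  0.5 -1.6] open 12.0
11.74 [540.7 -37.8  60. ] F [ 0.1 -0.5 -1.3] open 11.8
12.41 [541.  -37.3  28.9] F [ 0.1  0.2 -1.5] open 11.4
(480, 640, 3)
```

View pics/g1.png

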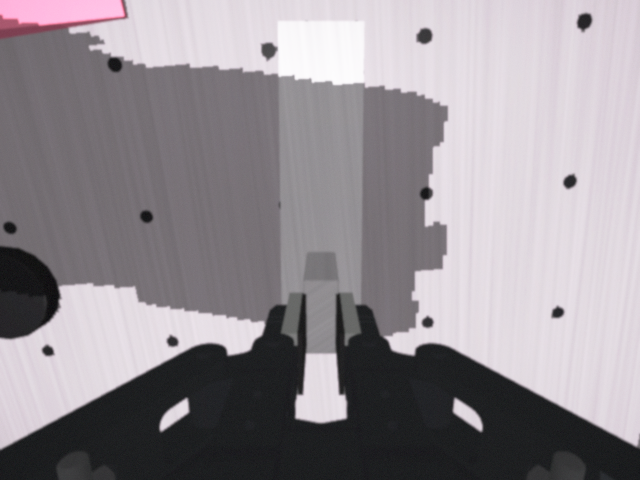

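The shim sits straight in the jaws: its tip edge is at row 21, columns 278–364, centred on 321. I'll compute the tip position, lower it to the bench and slide to just short of the bar.

```bash
python3 - <<'E'
from m import *
G=C('g1');t=px2w(G,[(278,21),(364,21)],4.5).mean(0);e=np.linalg.norm
print('tip',t,'rel mount x,y',(t[:2]-om)@dm,(t[:2]-om)@[-dm[1],dm[0]],'expected x',-55, np.diff(px2w(G,[(278,21),(364,21)],4.5),axis=0))
for z in(28,27.5,27,26.5,26):
    r.movel(tcp(-125,z),max_speed=20);pr()
    if r.get_state()['force'][2]>3: break
for x in(-90,-60,-35,-22):
    r.movel(tcp(x,z),max_speed=60);pr()
wrist('i1');save('s1',r.capture('scene'));print(z)
a=cv2.imread('pics/i1.png');s=cv2.imread('pics/s1.png')[150:270,360:530]
s=cv2.resize(s,(510,360),interpolation=cv2.INTER_CUBIC);im=np.zeros((600,800,3),np.uint8)
im[:240,:320]=cv2.resize(a,(320,240));im[240:,:510]=s;cv2.imwrite('pics/i1v.png',im)
E
```

```text
tip [550.82955741  83.78449034   4.5       ] rel mount x,y -55.52054163537811 0.17941060996538472 expected x -55 [[39.58918128 -3.2711924   0.        ]]
12.71 [541.  -37.3  28.1] F [ 0.6  0.1 -1.8] open 11.4
12.96 [541.  -37.3  27.6] F [-0.1  0.2 -2. ] open 11.9
13.21 [541.2 -37.3  27.3] F [ 0.2 -0.1  2.7] open 11.5
13.46 [541.3 -37.3  27.3] F [-3.8  0.   9.7] open 11.8
14.19 [544.7  -2.2  27.3] F [0.4 2.6 8.6] open 11.7
14.84 [547.2  27.8  27.3] F [1.4 1.8 7. ] open 11.4
15.41 [549.3  52.8  27.3] F [0.4 2.3 7.8] open 11.7
15.78 [550.3  65.9  27.3] F [-1.   3.   7.2] open 12.2
26.5
```

View pics/i1v.png

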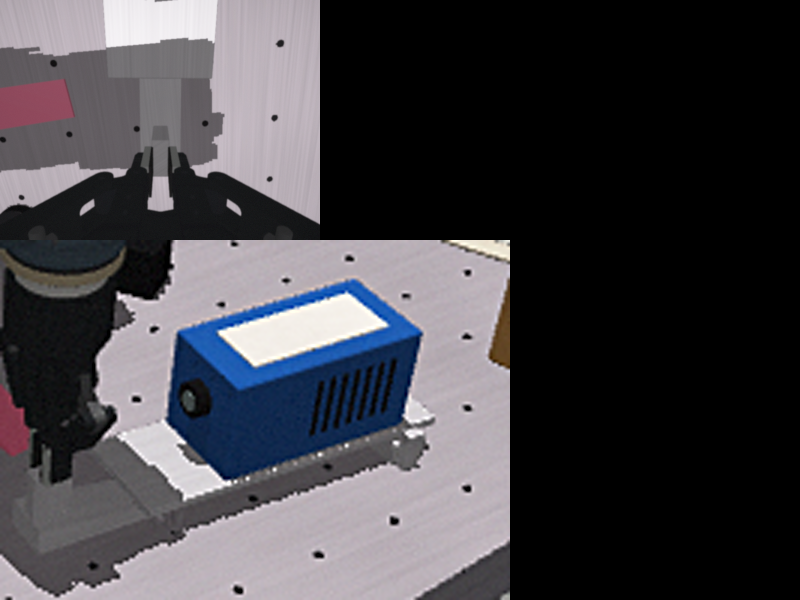

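The tip is under the bar, centred, with the plate edge square to the shim (small picture, row 78). Now pushing in small steps, watching force and the plate's apparent width.

```bash
cat >> m.py <<'E'
def edge(n):  # plate front edge: row from gradient in 3 columns bands away from shim, corners' width left to eye
    g=cv2.GaussianBlur(cv2.cvtColor(cv2.imread(f'pics/{n}.png'),cv2.COLOR_BGR2GRAY),(3,3),0).astype(float)
    o=[]
    for c in(245,385):
        d=np.diff(g[60:,c-12:c+12].mean(1))[:140]; o.append(60+np.argmin(d)+.5)
    return o
E
python3 - <<'E'
from m import *
e=edge('i1');p=px2w(C('i1'),[(245,e[0]),(385,e[1])],32)
print(e,p.round(1),'edge mount x',[((q[:2]-om)@dm).round(1) for q in p],'(nominal -12)')
z=26.5
for x in(-18,-15,-12,-10,-8,-6,-4,-2):
    r.movel(tcp(x,z),max_speed=25);s=r.get_state();print(x,round(s['t'],2),'axF',np.round(np.array(s['force'][:2])@dm,1),np.round(s['force'],1),np.round((s['tcp_pos'][:2]-om)@dm+52,1),round(s['tcp_pos'][2],1))
wrist('i2');save('s2',r.capture('scene'));print(edge('i2'))
E
```

```text
[np.float64(91.5), np.float64(79.5)] [[526.2 155.7  32. ]
 [583.8 155.6  32. ]] edge mount x [np.float64(14.1), np.float64(18.7)] (nominal -12)
-18 16.18 axF -0.2 [ 0.6 -0.3  7.6] -17.9 27.3
-15 16.45 axF -1.1 [-0.3 -1.   7.7] -15.0 27.3
-12 16.72 axF -1.2 [-0.2 -1.2  7.4] -12.1 27.3
-10 16.97 axF -3.7 [ 0.1 -3.8  8.4] -10.2 27.3
-8 17.22 axF -5.9 [-0.2 -5.9  8.5] -8.6 27.3
-6 17.47 axF -6.5 [-0.1 -6.5  9.2] -6.7 27.3
-4 17.72 axF -6.9 [-0.7 -6.9  8.5] -4.7 27.3
-2 17.97 axF -7.3 [-1.2 -7.2  8.4] -2.7 27.3
[np.float64(94.5), np.float64(71.5)]
```

```bash
python3 - <<'E'
from m import *
z=26.5
for x in(1,4,7,9,10.7):
    r.movel(tcp(x,z),max_speed=25);s=r.get_state();print(x,round(s['t'],2),'axF',np.round(np.array(s['force'][:2])@dm,1),np.round(s['force'],1),np.round((s['tcp_pos'][:2]-om)@dm+52,1),round(s['tcp_pos'][2],1))
r.dwell(.3);wrist('i3');pr();save('s3',r.capture('scene'))
im=np.zeros((600,800,3),np.uint8)
for k,n in enumerate(('s1','s3')):
    s=cv2.imread(f'pics/{n}.png')[160:260,365:525];im[300*k:300*k+300,:480]=cv2.resize(s,(480,300),interpolation=cv2.INTER_CUBIC)
for k,n in enumerate(('i1','i3')):
    im[300*k:300*k+300,485:800]=cv2.resize(cv2.imread(f'pics/{n}.png')[60:280,190:450],(315,266))[:300] if 0 else np.pad(cv2.resize(cv2.imread(f'pics/{n}.png')[60:300,190:442],(315,300)),((0,0),(0,0),(0,0)))
cv2.imwrite('pics/fin.png',im)
# head sub-pixel shift between s1 and s3: blue box region
a,b=[cv2.cvtColor(cv2.imread(f'pics/{n}.png'),cv2.COLOR_BGR2GRAY).astype(np.float32) for n in('s1','s3')]
T=cam('scene')
hd=lambda mx,my,mz:[*(om+dm*mx+my*np.array([-dm[1],dm[0]])),mz]
for mx in(60,200):
    q=w2px(T,[hd(mx,-42,115),hd(mx,-42,115+3*(220-mx)/220)]);print(mx,q.round(1).tolist(),'pred dv',(q[1]-q[0]).round(2))
tp=lambda I,q:I[int(q[1])-14:int(q[1])+14,int(q[0])-14:int(q[0])+14]
for mx in(60,):
    q=w2px(T,[hd(mx,0,120)])[0]
    A,B=tp(a,q),tp(b,q);print('meas',cv2.phaseCorrelate(A,B,cv2.createHanningWindow((28,28),cv2.CV_32F)))
E
```

```text
1 18.33 axF -5.5 [-0.2 -5.5  8.9] 0.3 27.3
4 18.6 axF -6.3 [-0.3 -6.3  8.5] 3.4 27.3
7 18.87 axF -5.6 [-0.8 -5.5 10. ] 6.4 27.3
9 19.12 axF -5.9 [-0.3 -5.9  8.1] 8.3 27.3
10.7 19.37 axF -7.1 [-0.5 -7.1  9.1] 9.9 27.3
19.72 [552.9  97.1  27.3] F [-0.9 -6.7  8.9] open 11.9
60 [[441.3, 200.1], [441.4, 199.3]] pred dv [ 0.13 -0.82]
200 [[493.6, 183.5], [493.7, 183.4]] pred dv [ 0.02 -0.1 ]
meas ((0.5745657819768635, -0.9528324799841688), 1.0667437839508056)
```

View pics/fin.png

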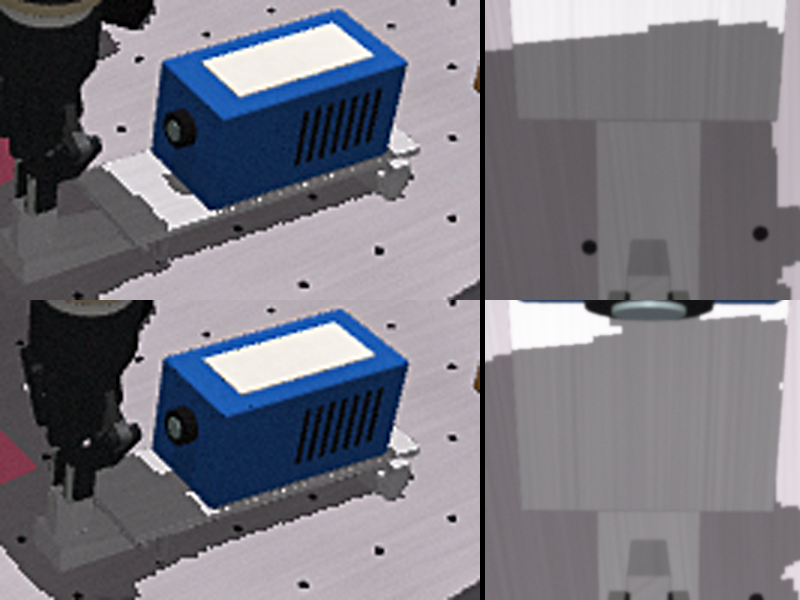

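The forces, the camera shift (−0.95 px against −0.82 predicted for 3 mm) and the plate width all agree on about 3 mm. The shim hasn't slipped in the jaws, so I'm handing in.

```bash
python3 - <<'E'
from m import *
p=px2w(C('i3'),[(220,228),(422,228)],35);print('edge mount x',[((q[:2]-om)@dm).round(1) for q in p],'width',np.linalg.norm(p[0]-p[1]).round(1))
pr();r.sign_off();pr()
E
```

```text
edge mount x [np.float64(-11.3), np.float64(-11.3)] width 89.6
19.77 [552.9  97.1  27.2] F [-0.2 -7.3  8.6] open 11.7
the job is handed in; nothing more can be done
the job is handed in; nothing more can be done
```

I gripped the tapered shim by its tab and slid it thin end first, flat along the bench, between the posts and under the bar. The bar now stands about 3 mm higher than before. I handed the job in at about 20 s with the shim still gripped there, lightly pressed to the bench and carrying the head.

**What the last checks showed:**
- **Push:** it met the bar about where the geometry predicted, with the shim's origin at about x = −10 to −11 mm of the mount. It ended at x = +9.9 mm, which works out to about 3.0 mm of lift. The push stayed steady at about 6–7 N.
- **Scene camera:** the head moved up 0.95 px, against 0.82 px predicted for 3 mm. The same measurement also shows 0.57 px sideways that I did not explain, so it is only a rough check.
- **Wrist camera:** with the plate assumed 3 mm higher, its front edge comes out 89.6 mm wide (true 90) at x = −11.3 mm (true −12). The shim did not slip in the jaws.

**What failed or was not checked:**
- My automatic plate-edge detector caught the arm's shadow, so I dropped it and picked the edge by eye.
- I did not see the gap at the rest posts directly, so the head being clear of them is inferred from the lift.

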